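Dock a solenoid module on the air test bench and hold the sprung gate half open

ROBOT

A 6-joint arm with a two-finger parallel gripper is mounted at the origin on a cart in front of the work surface, level with it; the furniture and walls round the work are solid. World frame = base frame: x ahead of the robot, y to its left, z up, the work surface at z = 0. Lengths are in m, angles in degrees, forces in N, time in s.
With the tool pointing down it reaches from about 0.275 to 0.825 m from the base axis. Payload 5.2 kg.
Tool frame: the origin (TCP) lies between the finger pads; the fingertips stand 22 mm ahead of it and the grasp point (between the pads) lies 3 mm ahead of it; z points along the fingers, y is the line along which they close (so a half turn about z gives the same grasp; the last joint's range is limited). The gripper opens to 93 mm and grips with 3 to 60 N. Pads are 15 mm wide; open, the fingers measure 128 mm over their backs; the gripper's body (75 mm by 188 mm) begins 65 mm behind the grasp point.
Start: joints at [-77.682, 14.817, 87.949, -0, 77.235, -11.62], TCP at [0.223, -0.503, 0.241] pointing down, gripper open.
Joint ranges: [-179.93, 179.93], [-52.35, 119.4], [10.71, 147.94], [-69.91, 249.91], [12.55, 155.21], [-178.61, 178.61]. Speed limits (degrees/s): [147.25, 147.25, 180, 180, 180, 180].

INTERFACE

Orientations are given as a 3x3 rotation matrix whose columns are the frame's x, y, z axes.
In Python, from plant import manip gives the robot as it stands.
- The arm moves only by the tool jog_arm, never from a script. Its argument "motion" is text: rows parted by semicolons, each of 7 numbers parted by spaces: the opening, from 0 (shut) to 1 (fully open), then the shift along the world's x, y, z in cm, then the turn, a rotation vector about the world's x, y, z in degrees. A call has exactly 10 rows; each row shifts and turns the commanded pose from where the row before left it; what a row does not reach is not made up. A row lasts 1/12 s, in which the tool goes at most 41.7 mm and 7.16 degrees, less where a joint would pass 70% of its speed; a pose out of reach is approached as far as the arm can. A call with a gripper value outside its range is refused whole. The fingers move at their own pace and stop on an object; "squeeze" is the grip in N (left out, the last holds). Time passes only in rows, so rows that do not move let the fingers close, or fill a call up. It gives the time, the measured TCP pose, the force, the opening and the grip force at its end, in the units of the state.
- manip.sense(): the state, without advancing time (a new reading comes with each control period).
- manip.read_camera(name): name is "side" or "top"; returns the picture (420x560x3 uint8, red, green, blue); there is no depth.
- manip.camera_model(name): a dict with "camera_matrix" (3x3 intrinsics, pixels), "R" (3x3) and "t" (3): a world point X has camera coordinates R X + t. Camera axes: x right, y down, z forward; pixel columns grow to the right and rows downward; lengths in m; the calibration is good to about 2 mm. A picture is of the moment at which its call begins. camera_model takes no time and is no camera call.
- manip.hand_in(): hands the job in; it is judged then, once.
Trained networks look in the newest picture that a camera, given by its name, has taken for a name from the list of things; names that differ only in an ending like _2 or _b are one class to them, and where a whole thing is asked for, a point or a joint stands for the part that bears it (a point fixed in the world has none). Each returns a list of dicts, best first, with "conf" (0 to 1); they miss things now and then, are a little off and sometimes report something else, mostly with a low value. They report only what shows in the picture. A call takes as long as a camera call. They do not tell look-alikes from the thing itself.
- manip.recognise(camera, label): "centre" ([row, column] in pixels, amid what is visible of it).
The state is a dict: "clock": time; "qpos": joint angles; "joint_vel": joint speeds; "joint_efforts": joint torques, N m; "tool_pos": TCP position; "orientation": TCP orientation; "wrist_force": force on the tool from outside, world axes, zero at the start; "wrist_torque": the same for the moment, N m; "grip_width": finger opening in m; "grasp_force": force on a finger pad.
Only numpy, scipy, OpenCV 4.12 (cv2) and the standard library are available. Lean on these libraries where they do the work, as an engineer would, in place of code of your own. Each camera call takes 0.05 s, during which the arm holds its last target. There are 200 camera calls.

TASK

Slide the solenoid module that lies by itself on the table into the nest of the air test bench, metal plunger tip first, along the channel and under the blue hold-down bridge until the tip is fully home against the dock, while the air gate stays shut. Then pull the red paddle of the spring-return air gate towards the open front end of the bench until the pointer stands in the green half-open band, never letting it reach the red zone, and finish while still holding it there: do not let go. Leave the other parts on the table where they are.

Things in the scene. Friction and masses are not known exactly. Their poses are not given: they have to be found in the camera images.
- test_bench: fixed air test bench: aluminium base plate 210 (x) x 262 (y) x 12 mm lying on the table; origin at the centre of its underside, x to its rear (dock, gauge, brass hose stub), y to its left, z up. Left half: the nest, a channel along x at y = +75 mm. Right half: the gate box. Between them at the rear a pipe and a gauge (x 71 to 92, y -16 to +24, top z = 86 mm)
- nest_entry (a point): point on the channel's grey floor at the open front end of the nest, on its centre line (bench frame -85, 75, 14 mm); axes as the bench: the module slides in along x. Steel side rails 9 mm wide, tops 6 mm above this floor, run 95 mm from here with 44 mm between them, then close in to 37 mm at the bridge, 127 mm from here
- bridge_mouth (a point): point on the channel's floor under the front edge of the blue hold-down bridge (bench frame 42, 75, 14 mm); axes as the bench. The bridge is a tunnel 37 mm wide (about 1.8 mm play on each side of the module), underside 34 mm and top 41 mm above the floor, 68 mm wide outside, 28 mm long up to the dock's stop face
- nest_stop (a point): point on the dock's stop face where the plunger tip rests when the module is fully home (bench frame 70, 75, 29 mm; 15 mm above the channel's floor); axes as the bench
- gate_box (a point): centre of the top face of the grey gate box, 180 (x) x 96 (y) mm, top 58 mm above the table; axes as the bench. On it: slide rails to 10 mm above this point, a spring on a rod along its right edge (38 mm to the right, to 30 mm above), a white scale with a green band and a red zone along its left edge
- module_center (a point): centre, half-way up (15.5 mm), of the black solenoid module lying by itself on the table at the right: 33 wide (x) x 91 long (y) x 31 mm high (z), about 0.09 kg. Its -y end is the metal plunger tip, its +y end the wide black connector. The straight 33 mm body runs from y = -32 to +21 mm; pinch it across x, a little behind the centre. It slides in with its -y along bench +x
- module_tip (a point): the plunger tip of that module, 45.5 mm from its centre towards its -y, 15 mm above its underside; axes as module_center
- paddle (a point): centre of the red paddle on the gate's shutter: 12 thick (bench x) x 34 wide (y) x 34 mm high (17 mm above and below this point); pinch it from above across its 12 mm thickness; axes as the bench. It moves with the shutter towards bench -x as the gate opens; more than 25 mm are free in front of it and behind it
- shutter (a joint): opening of the spring-return gate in m: 0 shut, 0.050 fully open (moved towards bench -x, the side of the nest's entry). The spring pushes it shut with 3 N at 0, 8 N at half (0.025), 13 N at full travel (200 N/m); it springs shut when let go. The scale's green band is 0.020 to 0.030, its red zone begins at 0.040
- pointer (a point): tip of the black pointer over the white scale on the gate box, 40 mm ahead (bench -x) of the paddle's centre; moves with the shutter
- standing_a: bystander: black solenoid module standing upright, 42 x 38 x 87 mm; origin at the centre of its underside
- standing_b: bystander: another such standing module; origin at the centre of its underside
- union_nut: bystander: black ribbed union nut, 41 mm across, 20 mm high; origin at the centre of its underside
- steel_insert: bystander: turned stainless insert, 24 mm across, 16 mm high; origin at the centre of its underside
Things that resemble listed ones, but are neither listed nor needed, are in the scene too. What is shaped like the part that bears module_center but pink or white is not meant.

How it is judged (in metres and radians):
On the way, in this order (a step that is already met when the one before it is completed fails the run):
1. the module lies fully home in the nest, plunger tip at the dock, with the gate still shut (distance between module_tip and nest_stop below 0.005 m and angle between the y axis of module_center and the x axis of test_bench, either way round below 0.1 rad and value of joint shutter below 0.004 m), for 0.2 s.
2. the gate is pulled to the green half-open band and held there by the fingers, the module still home (value of joint shutter between 0.02 and 0.03 m and contact force between shutter and the fingers above 2 N and distance between module_tip and nest_stop below 0.005 m), for 0.5 s.
At the end, for the whole second after the job is handed in: The fingers hold the shutter (more than 2 N) with its opening between 20 and 30 mm (pointer in the green band), and the module lies in the nest with its plunger tip within 5 mm of the stop point and its length within 0.1 rad of the channel (all of step 2 and angle between the y axis of module_center and the x axis of test_bench, either way round below 0.1 rad); the arm keeps its last pose, push and grip.
It fails at once if the gate's pointer reaches the red zone (opening over 40 mm) (value of joint shutter above 0.04 m).
It fails at once if a bystander is moved more than 20 mm (distance of any of standing_a, standing_b, union_nut, steel_insert from where it was at the start of the episode above 0.02 m).
It also fails if it takes over 54 s, if anything falls off the work surface, if the arm or the gripper's body presses on something with over 40 N, if the wrist force passes 120 N, or if a joint passes its speed limit or range.

## Working session

There is one attempt and no reset: what is moved stays moved. The work goes in short steps, Python scripts to look and compute and a tool call to move; the robot and the scene stay as the last step left them, time stands still between calls to the robot, and variables do not carry over. Pictures are saved under pics/ and viewed, at most 13 in all, crops included, and the job is handed in when it is done.

Besides the shell and the picture viewer there is one more tool, called as a command line: name --argument value ..., lists and objects as JSON in quotes. jog_arm: Moves the arm, as the interface text tells. Its arguments: {"type":"object","properties":{"motion":{"type":"string"},"squeeze":{"type":"number"}},"required":["motion"]}

```bash
mkdir -p pics
cat > h.py <<'E'
import numpy as np, cv2
from plant import manip
def ray(cam,rc):
    m=manip.camera_model(cam);K=np.array(m["camera_matrix"]);R=np.array(m["R"]);t=np.array(m["t"])
    return -R.T@t, R.T@np.linalg.solve(K,[rc[1],rc[0],1.])
def at_z(cam,rc,z):
    o,d=ray(cam,rc);return o+d*(z-o[2])/d[2]
def pix(cam,X):
    m=manip.camera_model(cam);p=np.array(m["camera_matrix"])@(np.array(m["R"])@np.array(X)+np.array(m["t"]));return p[1]/p[2],p[0]/p[2]
def save(cam,name):
    im=manip.read_camera(cam);cv2.imwrite(f"pics/{name}.png",im[:,:,::-1]);return im
E
python3 - <<'E'
from h import *
a=save("top","t0");b=save("side","s0")
for c in("top","side"):
    m=manip.camera_model(c);print(c,np.round(m["camera_matrix"],0).tolist(),np.round(m["R"],2).tolist(),np.round(m["t"],2))
E
```

```text
top [[506.0, 0.0, 287.0], [0.0, 506.0, 203.0], [0.0, 0.0, 1.0]] [[-0.01, -1.0, -0.02], [-0.99, 0.01, -0.13], [0.13, 0.02, -0.99]] [-0.01  0.52  1.45]
side [[464.0, 0.0, 277.0], [0.0, 464.0, 211.0], [0.0, 0.0, 1.0]] [[-0.97, -0.24, -0.02], [-0.07, 0.36, -0.93], [0.23, -0.9, -0.37]] [0.48 0.1  1.14]
```

View pics/t0.png

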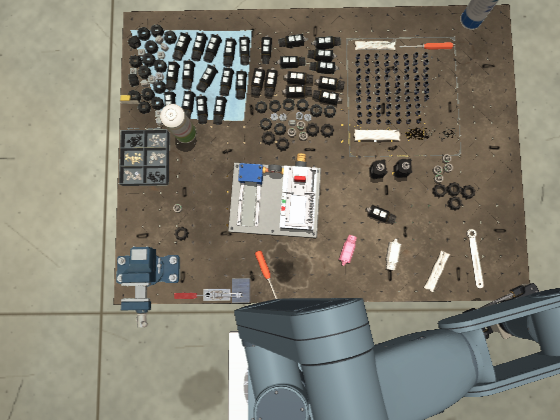

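View pics/s0.png

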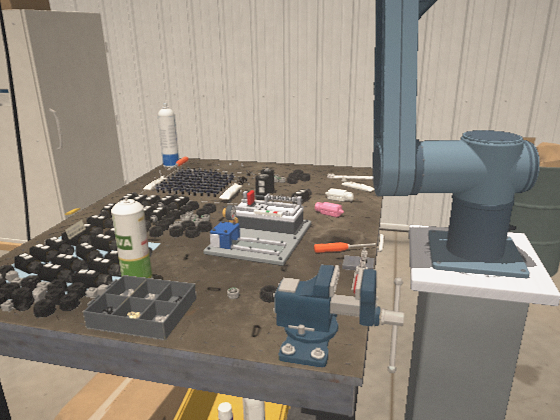

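Top view: the bench is at about (200,275), with the blue bridge at (173,250) and the red paddle at (179,300). The lone black module is at (213,381). Look-alikes are pink (250,347), white (257,393), the standing black modules (169,378) and (168,403), and the black modules in the heap at the rear. By the description I choose (213,381), and I'll check it in a close crop.

Run:
```python
from h import *
im=cv2.imread("pics/t0.png")
a=cv2.resize(im[155:245,225:325],None,fx=6,fy=6,interpolation=cv2.INTER_CUBIC)
b=cv2.resize(im[190:235,358:403],None,fx=4,fy=4,interpolation=cv2.INTER_CUBIC)
o=np.zeros((540,785,3),np.uint8);o[:540,:600]=a;o[:180,605:785]=b
cv2.imwrite("pics/c0.png",o)
for l in("module_center","module_tip","paddle","pointer","nest_entry","bridge_mouth","nest_stop","gate_box","test_bench"):
    for d in manip.recognise("top",l)[:3]: print(l,np.round(d["centre"],1),round(d["conf"],2))
print(manip.sense()["clock"])
```

```text
module_center [250.8 345. ] 0.83
module_center [255.3 391. ] 0.71
module_center [217.8 381. ] 0.64
module_tip [214.5 381.1] 0.83
module_tip [256.5 392. ] 0.71
module_tip [249.8 351.4] 0.71
paddle [186.5 297.1] 0.62
pointer [186.9 298.9] 0.56
pointer [167.9 377.7] 0.47
nest_entry [198.9 275.3] 0.88
nest_entry [168.3 403.4] 0.51
bridge_mouth [188.2 299.8] 0.63
bridge_mouth [198.1 274. ] 0.57
nest_stop [199.6 275. ] 0.85
gate_box [200.  271.9] 0.59
test_bench [198.2 277.3] 0.66
0.55
```

View pics/c0.png

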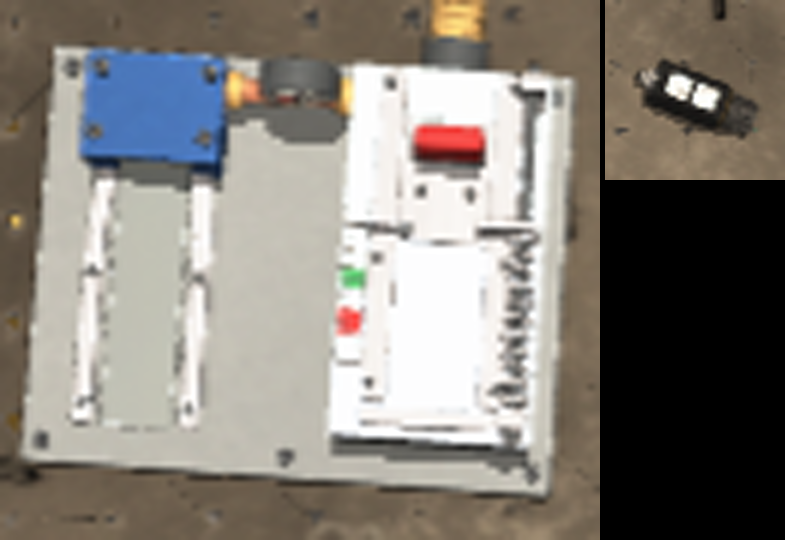

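Crop: the module's shiny tip is at upper left, about (209,367), and its connector is at lower right, about (221,396). It's black with white labels and lies alone, so the choice stands. The bridge is at the bench's rear left, the red paddle top at about (178,300), and the pointer sits left of the shutter.

```bash
cat >> h.py <<'E'
from scipy.optimize import least_squares
def bench2w(p,X):
    c,s=np.cos(p[2]),np.sin(p[2]);X=np.atleast_2d(X)
    return np.c_[p[0]+c*X[:,0]-s*X[:,1],p[1]+s*X[:,0]+c*X[:,1],X[:,2]]
E
python3 - <<'E'
from h import *
P={(-105,131,12):(22,458),(105,131,12):(55,47),(105,-131,12):(575,77),(-105,-131,12):(548,495),
(42,109,55):(80,160),(42,41,55):(218,170),(-85,97+4.5,20):(82,418),(-85,53-4.5,20):(188,423)}
X=np.array(list(P))/1000.;C=np.array(list(P.values()));px=np.c_[(C[:,1]+.5)/6-.5+155,(C[:,0]+.5)/6-.5+225]
f=lambda p:(np.array([pix("top",x) for x in bench2w(p,X)])-px).ravel()
r=least_squares(f,[.55,.0,0]);print(r.x,np.degrees(r.x[2]));print(np.round(r.fun.reshape(-1,2),1).tolist())
tip=at_z("top",(209.0,367.0),.015);end=at_z("top",(220.7,395.5),.02)
print(tip,end,np.linalg.norm(tip-end))
# labels centroid
im=cv2.imread("pics/t0.png")
g=im[195:230,360:402].min(2);ys,xs=np.nonzero(g>150);print(ys.mean()+195,xs.mean()+360,len(xs),at_z("top",(ys.mean()+195,xs.mean()+360),.031))
h=cv2.cvtColor(im,cv2.COLOR_BGR2HSV)[165:190,285:310];ys,xs=np.nonzero((h[...,1]>150)&((h[...,0]<8)|(h[...,0]>172))&(h[...,2]>100))
rc=(ys.mean()+165,xs.mean()+285);print("paddle",rc,[at_z("top",rc,z) for z in(.08,.1)])
s=cv2.imread("pics/s0.png");s2=cv2.resize(s[185:260,205:335],None,fx=6,fy=6,interpolation=cv2.INTER_CUBIC);cv2.imwrite("pics/c1.png",s2)
E
```

```text
[ 0.53656607  0.02193182 -0.07862632] -4.504956242399526
[[0.4, -0.4], [-0.6, -0.1], [-0.1, 0.2], [0.2, 0.5], [-0.9, -0.3], [-1.0, 0.0], [0.8, -0.2], [1.1, 0.1]]
[ 0.50314602 -0.25108817  0.015     ] [ 0.46695011 -0.33264146  0.02      ] 0.08936488324618812
212.327868852459 378.91803278688525 61 [ 0.49102337 -0.2831752   0.031     ]
paddle (np.float64(177.6341463414634), np.float64(299.4390243902439)) [array([ 0.58800695, -0.05220798,  0.08      ]), array([ 0.58432509, -0.05199943,  0.1       ])]
```

View pics/c1.png

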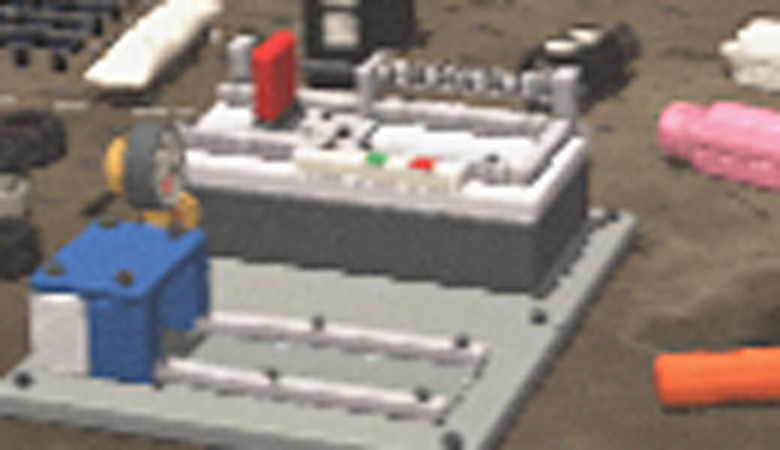

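The side crop shows the red paddle standing at about (270,75) in the crop, with the gate shut and nothing lying in the nest. Next I'll triangulate the paddle and work out the first move.

Run:
```python
from h import *
def red(im,r0,r1,c0,c1):
    h=cv2.cvtColor(im,cv2.COLOR_BGR2HSV)[r0:r1,c0:c1];m=(h[...,1]>150)&((h[...,0]<8)|(h[...,0]>172))&(h[...,2]>90)
    ys,xs=np.nonzero(m);return ys+r0,xs+c0
s=cv2.imread("pics/s0.png")
ys,xs=red(s,186,207,244,257);rc=(ys.mean(),xs.mean());print(rc,ys.min(),ys.max(),xs.min(),xs.max())
p=np.array([.53657,.02193,-.07863])
# paddle bench x,y,z fit: side centroid + top-face centroid
T=(177.6,299.4)
def f(v):
    c=bench2w(p,[[v[0],v[1],v[2]]])[0];t=c+[0,0,.017]
    return np.r_[np.array(pix("side",c))-rc,np.array(pix("top",t))-T]
r=least_squares(f,[.06,-.07,.085]);print(r.x,r.fun,bench2w(p,[r.x]))
print("standing",at_z("top",(165,378),.087),at_z("top",(165,403),.087))
st=manip.sense();print(np.round(st["tool_pos"],4),np.round(st["orientation"],3).tolist(),st["grip_width"],st["clock"])
```

```text
(np.float64(196.7625), np.float64(250.2625)) 190 204 247 253
[ 0.05269728 -0.06983912  0.08761133] [ 0.00227939  0.01545579 -0.01529009 -0.00399282] [[ 0.58361866 -0.05183266  0.08761133]]
standing [ 0.62011839 -0.27587022  0.087     ] [ 0.61911484 -0.34665476  0.087     ]
[ 0.2232 -0.5027  0.2406] [[0.914, 0.406, -0.0], [0.406, -0.914, 0.0], [-0.0, -0.0, -1.0]] 0.09310481806983388 0.55
```

jog_arm --motion "1 2.61 2.07 -1.1 0 0 4.2;1 2.61 2.07 -1.1 0 0 4.2;1 2.61 2.07 -1.1 0 0 4.2;1 2.61 2.07 -1.1 0 0 4.2;1 2.61 2.07 -1.1 0 0 4.2;1 2.61 2.07 -1.1 0 0 4.2;1 2.61 2.07 -1.1 0 0 4.2;1 2.61 2.07 -1.1 0 0 4.2;1 2.61 2.07 -1.1 0 0 4.2;1 2.61 2.07 -1.1 0 0 4.2" --squeeze 15

```text
clock: 1.38
tool_pos: [0.4854, -0.2945, 0.1303]
orientation: [[0.404, 0.915, 0.0], [0.915, -0.404, -0.0], [-0.0, 0.0, -1.0]]
wrist_force: [1.1, -0.6, -0.2]
grip_width: 0.0929
grasp_force: 0.0
```

Run:
```python
from h import *
a=save("top","t1");b=save("side","s1")
A=cv2.resize(a[175:255,340:420],None,fx=5,fy=5,interpolation=cv2.INTER_CUBIC);B=cv2.resize(b[165:245,255:335],None,fx=5,fy=5,interpolation=cv2.INTER_CUBIC)
cv2.imwrite("pics/c2.png",np.hstack([A,B])[:,:,::-1])
st=manip.sense();print(st["tool_pos"],st["orientation"],st["clock"])
print(pix("top",[.484,-.296,.031]),pix("side",[.4847,-.2927,.0155]))
```

```text
[ 0.48634442 -0.29173164  0.12879012] [[ 0.40178299  0.91573424 -0.00110776]
 [ 0.91573174 -0.40177812  0.00311725]
 [ 0.0024095  -0.00226687 -0.99999453]] 1.4833
(np.float64(214.66591957371887), np.float64(383.4100084633105)) (np.float64(195.10486995906794), np.float64(301.791839724687))
```

View pics/c2.png

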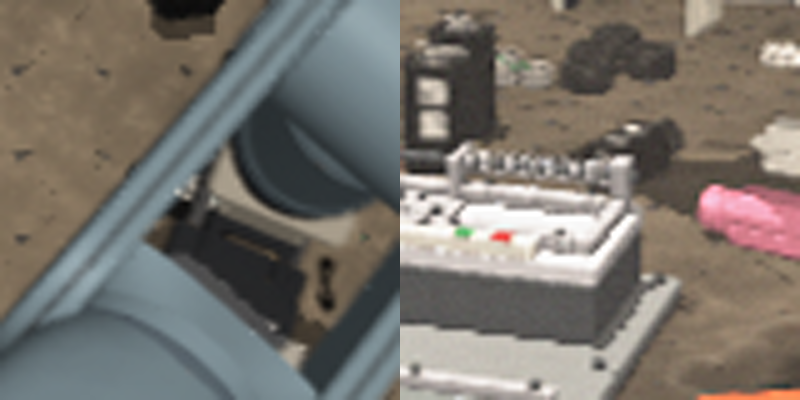

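The top view is now hidden by the arm. In the side view the module sits at about (194,302), which matches the prediction (195,302). Going down.

jog_arm --motion "1 0 0 -1.6 0 0 0;1 0 0 -1.6 0 0 0;1 0 0 -1.6 0 0 0;1 0 0 -1.6 0 0 0;1 0 0 -1 0 0 0;1 0 0 -0.6 0 0 0;1 0 0 0 0 0 0;1 0 0 0 0 0 0;1 0 0 0 0 0 0;1 0 0 0 0 0 0"

```text
clock: 2.32
tool_pos: [0.4847, -0.2962, 0.0516]
orientation: [[0.408, 0.913, 0.001], [0.913, -0.408, -0.001], [-0.001, 0.002, -1.0]]
wrist_force: [-0.8, -0.4, 0.0]
grip_width: 0.093
grasp_force: 0.0
```

jog_arm --motion "1 0 0 -0.9 0 0 0;1 0 0 -0.9 0 0 0;1 0 0 0 0 0 0;0 0 0 0 0 0 0;0 0 0 0 0 0 0;0 0 0 0 0 0 0;0 0 0 0 0 0 0;0 0 0 0 0 0 0;0 0 0 0 0 0 0;0 0 0 0 0 0 0"

```text
clock: 3.15
tool_pos: [0.4842, -0.2957, 0.0328]
orientation: [[0.408, 0.913, 0.0], [0.913, -0.408, -0.0], [-0.0, 0.0, -1.0]]
wrist_force: [-0.0, 0.0, -0.6]
grip_width: 0.0509
grasp_force: 0.0
```

jog_arm --motion "0 0 0 0 0 0 0;0 0 0 0.5 0 0 0;0 0 0 0.5 0 0 0;0 0 0 1 0 0 0;0 0 0 1 0 0 0;0 0 0 1.5 0 0 0;0 0 0 1.5 0 0 0;0 0 0 1.5 0 0 0;0 0 0 1.5 0 0 0;0 0 0 1.5 0 0 0" --squeeze 25

```text
clock: 3.98
tool_pos: [0.4842, -0.2957, 0.1396]
orientation: [[0.408, 0.913, 0.001], [0.913, -0.408, -0.001], [-0.0, 0.001, -1.0]]
wrist_force: [-0.7, 0.1, -0.8]
grip_width: 0.0324
grasp_force: 25.0
```

Run:
```python
from h import *
p=np.array([.53657,.02193,-.07863])
print(bench2w(p,[[-.0205,.075,.14],[.02,.075,.06]]))
st=manip.sense();print(st["tool_pos"],st["orientation"],st["grip_width"],st["grasp_force"],st["clock"])
```

```text
[[0.52202451 0.09830852 0.14      ]
 [0.56239938 0.09512729 0.06      ]]
[ 0.48423095 -0.29573261  0.13956883] [[ 4.07724867e-01  9.13104511e-01  7.65027991e-04]
 [ 9.13104769e-01 -4.07724387e-01 -7.10585367e-04]
 [-3.36918135e-04  9.88274031e-04 -9.99999455e-01]] 0.032419501974410785 24.973919074691366 3.9833
```

jog_arm --motion "0 0.33 3.94 1 0 0 -7.04;0 0.33 3.94 1 0 0 -7.04;0 0.33 3.94 0.5 0 0 -7.04;0 0.33 3.94 0 0 0 -7.04;0 0.33 3.94 0 0 0 -7.04;0 0.33 3.94 0 0 0 -7.04;0 0.33 3.94 0 0 0 -7.04;0 0.33 3.94 0 0 0 -7.04;0 0.33 3.94 0 0 0 -7.04;0 0.33 3.94 0 0 0 -7.04"

```text
clock: 4.82
tool_pos: [0.516, 0.0766, 0.1637]
orientation: [[1.0, -0.01, 0.002], [-0.01, -1.0, -0.0], [0.002, 0.0, -1.0]]
wrist_force: [0.5, 0.2, -1.7]
grip_width: 0.0325
grasp_force: 25.0
```

jog_arm --motion "0 0 0 -1.5 0 0 0;0 0 0 -1.5 0 0 0;0 0 0 -1.5 0 0 0;0 0 0 -1.5 0 0 0;0 0 0 -1 0 0 0;0 0 0 -0.5 0 0 0;0 0 0 0 0 0 0;0 0 0 0 0 0 0;0 0 0 0 0 0 0;0 0 0 0 0 0 0"

```text
clock: 5.65
tool_pos: [0.5168, 0.0747, 0.0883]
orientation: [[1.0, -0.005, 0.002], [-0.005, -1.0, -0.0], [0.002, 0.0, -1.0]]
wrist_force: [0.7, 0.5, -1.1]
grip_width: 0.0318
grasp_force: 25.0
```

Run:
```python
from h import *
a=save("top","t2");b=save("side","s2")
A=cv2.resize(a[150:250,225:305],None,fx=5,fy=5,interpolation=cv2.INTER_CUBIC);B=cv2.resize(b[165:265,200:280],None,fx=5,fy=5,interpolation=cv2.INTER_CUBIC)
cv2.imwrite("pics/c3.png",np.hstack([A,B])[:,:,::-1])
st=manip.sense();print(st["tool_pos"],st["orientation"],st["grip_width"],st["grasp_force"],st["clock"])
R=st["orientation"];print(np.degrees(np.arctan2(R[1][0],R[0][0])))
```

```text
[0.51653452 0.07474998 0.08808316] [[ 9.99986706e-01 -4.99047931e-03  1.29712304e-03]
 [-4.99039365e-03 -9.99987546e-01 -6.92677385e-05]
 [ 1.29745256e-03  6.27936631e-05 -9.99999156e-01]] 0.03230840770191662 24.97413823439274 5.75
-0.2859299215890936
```

View pics/c3.png

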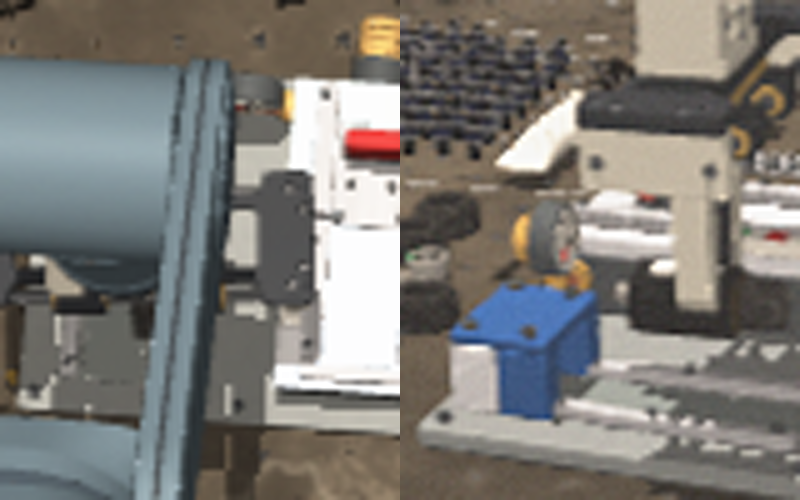

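Side view: the module is held level, with its black body at crop (690,300). The near fingertip ends just above the underside edge, and the tip faces the bridge. The last move was speed-limited, so I need +y and more yaw. First I'll measure the underside height.

Run:
```python
from h import *
from scipy.optimize import brentq
# near side plane y~.0912 ; underside edge and fingertip rows
for rc in [(230.6,258),(227,258),(218,250),(231,248)]:
    o,d=ray("side",rc); k=(.0912-o[1])/d[1]; print(rc,o+d*k)
p=np.array([.53657,.02193,-.07863])
print(bench2w(p,[[-.025,.075,.14],[-.025+.045,.075,0]]))
```

```text
(230.6, 258) [0.52132729 0.0912     0.05273272]
(227, 258) [0.52101349 0.0912     0.06254693]
(218, 250) [0.54091919 0.0912     0.08509227]
(231, 248) [0.54754972 0.0912     0.04925188]
[[0.51753842 0.09866199 0.14      ]
 [0.56239938 0.09512729 0.        ]]
```

jog_arm --motion "0 0 0.6 0 0 0 -1.05;0 0.1 0.6 0 0 0 -1.05;0 0 0.6 0 0 0 -1.05;0 0 0.6 0 0 0 -1.05;0 0 0 0 0 0 0;0 0 0 -0.6 0 0 0;0 0 0 -0.6 0 0 0;0 0 0 -0.6 0 0 0;0 0 0 0 0 0 0;0 0 0 0 0 0 0"

```text
clock: 6.58
tool_pos: [0.5165, 0.0986, 0.0686]
orientation: [[0.997, -0.078, -0.002], [-0.078, -0.997, -0.0], [-0.002, 0.0, -1.0]]
wrist_force: [-0.5, 0.1, -1.5]
grip_width: 0.0321
grasp_force: 25.0
```

Run:
```python
from h import *
b=save("side","s3")
B=cv2.resize(b[165:265,190:290],None,fx=6,fy=6,interpolation=cv2.INTER_CUBIC)
cv2.imwrite("pics/c4.png",B[:,:,::-1])
st=manip.sense();print(st["tool_pos"],st["wrist_force"],st["clock"])
R=st["orientation"];print(np.degrees(np.arctan2(R[1][0],R[0][0])))
```

```text
[0.5168682  0.0986118  0.06900057] [-0.40604943 -0.20507326 -1.81320061] 6.6333
-4.4933965367062365
```

View pics/c4.png

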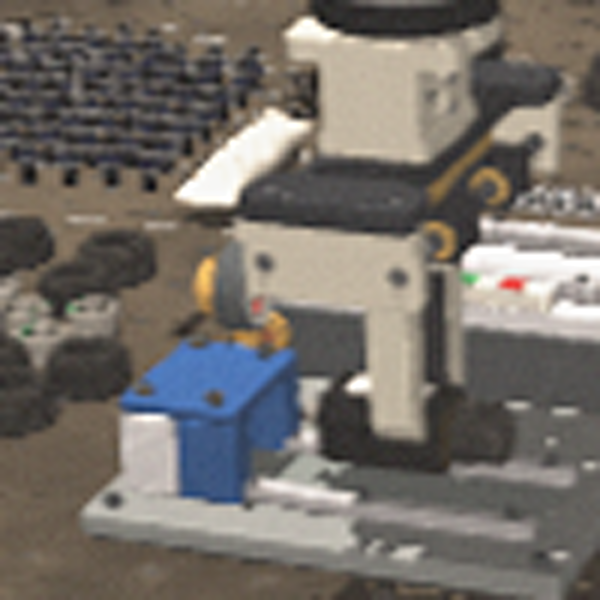

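The side view shows the module over the channel, aligned with the rails, its tip pointing at the blue bridge (crop (320,420)). Lowering until it touches.

jog_arm --motion "0 0 0 -0.5 0 0 0;0 0 0 -0.5 0 0 0;0 0 0 -0.3 0 0 0;0 0 0 0 0 0 0;0 0 0 0 0 0 0;0 0 0 0 0 0 0;0 0 0 0 0 0 0;0 0 0 0 0 0 0;0 0 0 0 0 0 0;0 0 0 0 0 0 0"

```text
clock: 7.47
tool_pos: [0.5171, 0.0989, 0.0565]
orientation: [[0.997, -0.078, 0.0], [-0.078, -0.997, 0.0], [0.0, -0.0, -1.0]]
wrist_force: [-0.5, -0.4, -0.7]
grip_width: 0.0324
grasp_force: 25.0
```

jog_arm --motion "0 0 0 -0.2 0 0 0;0 0 0 0 0 0 0;0 0 0 0 0 0 0;0 0 0 -0.1 0 0 0;0 0 0 0 0 0 0;0 0 0 0 0 0 0;0 0 0 0 0 0 0;0 0 0 0 0 0 0;0 0 0 0 0 0 0;0 0 0 0 0 0 0"

```text
clock: 8.3
tool_pos: [0.5174, 0.0988, 0.0548]
orientation: [[0.997, -0.078, 0.001], [-0.078, -0.997, -0.0], [0.001, 0.0, -1.0]]
wrist_force: [-3.6, -1.3, 12.5]
grip_width: 0.0326
grasp_force: 25.0
```

Run:
```python
from h import *
b=save("side","s4")
s=8;r0,c0=200,215
B=cv2.resize(b[r0:r0+60,c0:c0+90],None,fx=s,fy=s,interpolation=cv2.INTER_CUBIC)[:,:,::-1].copy()
p=np.array([.53657,.02193,-.07863])
def P(X):
    r,c=pix("side",bench2w(p,[X])[0]);return (int((c-c0+.5)*s),int((r-r0+.5)*s))
# body box: near side y=.0915, tip-side body end x=-.025+.005+.032, rear -.041
for z0,col in((.014,(0,255,0)),(.020,(0,0,255))):
    xa,xb=.012,-.041
    for z in(z0,z0+.031):
        cv2.line(B,P([xa,.0915,z]),P([xb,.0915,z]),col,1);cv2.line(B,P([xa,.0585,z]),P([xa,.0915,z]),col,1)
for y in(.097,.106,.053): cv2.line(B,P([-.085,y,.02]),P([.01,y,.02]),(255,0,255),1)
cv2.line(B,P([.042,.041,.055]),P([.042,.109,.055]),(0,255,255),1)
cv2.line(B,P([.042,.109,.055]),P([.042,.109,.012]),(0,255,255),1)
cv2.imwrite("pics/c5.png",B);print(manip.sense()["wrist_force"])
```

```text
[-4.33315792 -1.30245005 12.3867081 ]
```

View pics/c5.png

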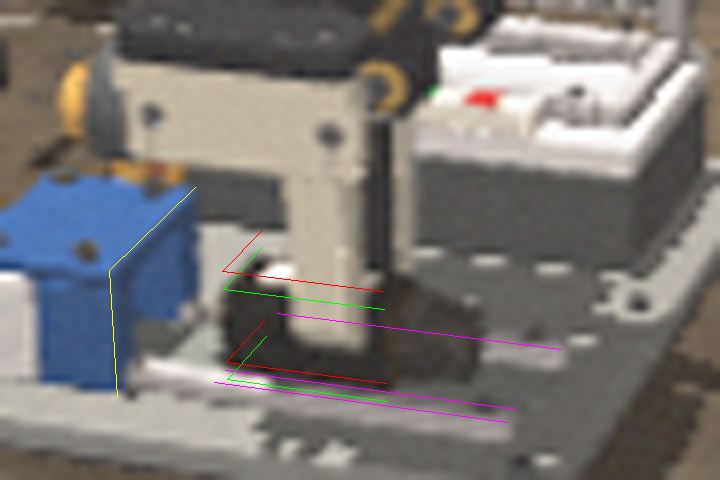

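The overlay doesn't settle whether the module is on the floor or on a rail, because the side camera's bias is about 2 px. I'll probe sideways: if it's between the rails, a rail will stop it.

jog_arm --motion "0 0 0 0.25 0 0 0;0 0 0 0 0 0 0;0 0 0.2 0 0 0 0;0 0 0.2 0 0 0 0;0 0 0.2 0 0 0 0;0 0 0.1 0 0 0 0;0 0 0 0 0 0 0;0 0 0 0 0 0 0;0 0 0 0 0 0 0;0 0 0 0 0 0 0"

```text
clock: 9.18
tool_pos: [0.5168, 0.1047, 0.0555]
orientation: [[0.997, -0.078, -0.001], [-0.078, -0.997, -0.002], [-0.001, 0.002, -1.0]]
wrist_force: [-0.8, -5.3, -0.5]
grip_width: 0.0326
grasp_force: 25.0
```

jog_arm --motion "0 0 -0.2 0 0 0 0;0 0 -0.25 0 0 0 0;0 0 -0.25 0 0 0 0;0 0 -0.25 0 0 0 0;0 0 -0.25 0 0 0 0;0 0 -0.2 0 0 0 0;0 0 0 0 0 0 0;0 0 0 0 0 0 0;0 0 0 0 0 0 0;0 0 0 0 0 0 0"

```text
clock: 10.02
tool_pos: [0.517, 0.093, 0.0559]
orientation: [[0.997, -0.079, 0.0], [-0.079, -0.997, 0.002], [0.0, -0.002, -1.0]]
wrist_force: [0.3, 4.4, -0.9]
grip_width: 0.0323
grasp_force: 24.9
```

The probe was stopped on both sides, at y ≈ 0.1046 and 0.0931, so the module is between the rails. The channel centre is y ≈ 0.0988, matching the estimate. Re-centre and slide.

jog_arm --motion "0 0 0.35 0 0 0 0;0 0 0.35 0 0 0 0;0 0 0 0 0 0 0;0 0.5 -0.04 0 0 0 0;0 0.5 -0.04 0 0 0 0;0 0.5 -0.04 0 0 0 0;0 0.5 -0.04 0 0 0 0;0 0.5 -0.04 0 0 0 0;0 0 0 0 0 0 0;0 0 0 0 0 0 0"

```text
clock: 10.85
tool_pos: [0.5424, 0.0967, 0.0557]
orientation: [[0.997, -0.078, -0.0], [-0.078, -0.997, -0.0], [-0.0, 0.0, -1.0]]
wrist_force: [-0.6, 0.3, -1.2]
grip_width: 0.0323
grasp_force: 25.0
```

jog_arm --motion "0 0.3 -0.024 0 0 0 0;0 0.3 -0.024 0 0 0 0;0 0.3 -0.024 0 0 0 0;0 0 0 0 0 0 0;0 0.2 -0.016 0 0 0 0;0 0.2 -0.016 0 0 0 0;0 0 0 0 0 0 0;0 0 0 0 0 0 0;0 0 0 0 0 0 0;0 0 0 0 0 0 0"

```text
clock: 11.68
tool_pos: [0.555, 0.0958, 0.0559]
orientation: [[0.997, -0.078, -0.0], [-0.078, -0.997, 0.0], [-0.0, -0.0, -1.0]]
wrist_force: [-0.7, 0.6, -1.2]
grip_width: 0.0323
grasp_force: 25.0
```

jog_arm --motion "0 0.2 -0.016 0 0 0 0;0 0.2 -0.016 0 0 0 0;0 0.2 -0.016 0 0 0 0;0 0 0 0 0 0 0;0 0 0 0 0 0 0;0 0 0 0 0 0 0;0 0 0 0 0 0 0;0 0 0 0 0 0 0;0 0 0 0 0 0 0;0 0 0 0 0 0 0"

```text
clock: 12.52
tool_pos: [0.5607, 0.0954, 0.0558]
orientation: [[0.997, -0.078, -0.001], [-0.078, -0.997, 0.0], [-0.001, 0.0, -1.0]]
wrist_force: [-3.4, -0.1, -0.5]
grip_width: 0.0323
grasp_force: 25.0
```

jog_arm --motion "0 0.15 -0.012 0 0 0 0;0 0.15 -0.012 0 0 0 0;0 0 0 0 0 0 0;0 0 0 0 0 0 0;0 0 0 0 0 0 0;0 0 0 0 0 0 0;0 0 0 0 0 0 0;0 0 0 0 0 0 0;0 0 0 0 0 0 0;0 0 0 0 0 0 0"

```text
clock: 13.35
tool_pos: [0.5612, 0.0953, 0.0551]
orientation: [[0.997, -0.078, -0.006], [-0.078, -0.997, 0.0], [-0.006, 0.0, -1.0]]
wrist_force: [-9.1, 1.3, 1.7]
grip_width: 0.0322
grasp_force: 25.0
```

Contact at bench tip x ≈ 0.069, so the module is home. Ease off, set it down, release and rise.

jog_arm --motion "0 -0.15 0.012 0 0 0 0;0 0 0 -0.1 0 0 0;0 0 0 0 0 0 0;0.55 0 0 0 0 0 0;0.55 0 0 0 0 0 0;0.55 0 0 0 0 0 0;0.55 0 0 0 0 0 0;0.55 0 0 0 0 0 0;0.55 0 0 0 0 0 0;0.55 0 0 0 0 0 0"

```text
clock: 14.18
tool_pos: [0.5628, 0.0952, 0.0549]
orientation: [[0.997, -0.078, 0.0], [-0.078, -0.997, -0.0], [0.0, -0.0, -1.0]]
wrist_force: [-0.1, 0.3, -0.7]
grip_width: 0.0514
grasp_force: 0.0
```

jog_arm --motion "0.55 0 0 1 0 0 0;0.55 0 0 1.5 0 0 0;0.55 0 0 2 0 0 0;0.55 0 0 2 0 0 0;0.55 0 0 2 0 0 0;0.55 0 0 2 0 0 0;0.4 0 -1.5 1.5 0 0 6;0.4 0 -1.5 0 0 0 6;0.4 0 -1.5 0 0 0 6;0.4 0 -1.5 0 0 0 6"

```text
clock: 15.02
tool_pos: [0.5628, 0.0347, 0.1763]
orientation: [[0.941, 0.34, 0.002], [0.34, -0.941, -0.0], [0.002, 0.001, -1.0]]
wrist_force: [0.3, -0.2, -0.3]
grip_width: 0.0373
grasp_force: 0.0
```

Run:
```python
from h import *
b=save("side","s5");a=save("top","t5")
B=cv2.resize(b[165:265,190:290],None,fx=4,fy=4,interpolation=cv2.INTER_CUBIC)
A=cv2.resize(a[150:250,220:320],None,fx=4,fy=4,interpolation=cv2.INTER_CUBIC)
cv2.imwrite("pics/c6.png",np.hstack([A,B])[:,:,::-1])
st=manip.sense();print(st["tool_pos"],st["wrist_force"],st["clock"],st["grip_width"])
R=st["orientation"];print(np.degrees(np.arctan2(R[1][0],R[0][0])))
```

```text
[0.56281364 0.0335003  0.17579671] [-0.38106145 -0.60649151 -0.1433631 ] 15.1167 0.037199762199023344
19.466300773232945
```

View pics/c6.png

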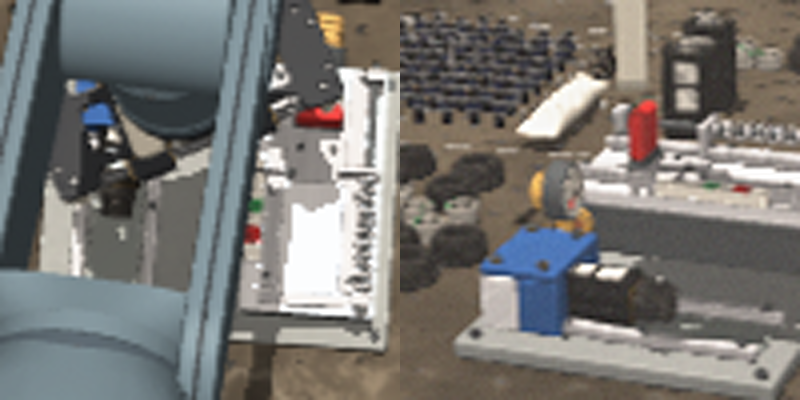

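The module lies under the bridge, with its body at crop (600,290) and its connector at (660,300). The gate is still shut and the paddle is free at crop (643,130). Now above the paddle, turning 66°, while checking how far in the module sits.

jog_arm --motion "0.28 0.21 -0.86 0 0 0 6.6;0.28 0.21 -0.86 0 0 0 6.6;0.28 0.21 -0.86 0 0 0 6.6;0.28 0.21 -0.86 0 0 0 6.6;0.28 0.21 -0.86 0 0 0 6.6;0.28 0.21 -0.86 0 0 0 6.6;0.28 0.21 -0.86 0 0 0 6.6;0.28 0.21 -0.86 0 0 0 6.6;0.28 0.21 -0.86 0 0 0 6.6;0.28 0.21 -0.86 0 0 0 6.6"

```text
clock: 15.95
tool_pos: [0.5837, -0.0502, 0.1753]
orientation: [[0.076, 0.997, 0.0], [0.997, -0.076, 0.0], [0.0, 0.0, -1.0]]
wrist_force: [0.2, 0.1, -1.0]
grip_width: 0.0261
grasp_force: 0.0
```

Run:
```python
from h import *
b=save("side","s6");a=save("top","t6")
B=cv2.resize(b[165:245,200:280],None,fx=5,fy=5,interpolation=cv2.INTER_CUBIC)
A=cv2.resize(b[215:255,205:265],None,fx=6,fy=6,interpolation=cv2.INTER_CUBIC)
o=np.zeros((400,765,3),np.uint8);o[:,:400]=B;o[:240,405:]=A
cv2.imwrite("pics/c7.png",o[:,:,::-1])
st=manip.sense();print(st["tool_pos"],st["clock"],st["grip_width"])
R=st["orientation"];print(np.degrees(np.arctan2(R[1][1],R[0][1])))
p=np.array([.53657,.02193,-.07863])
for X in([-.021,.075,.03],[.042,.0915,.045],[.042,.109,.055],[.0527,-.07,.0876],[.0527,-.07,.1046]): r,c=pix("side",bench2w(p,[X])[0]);print(X,r,c,((c-205)*6+405,(r-215)*6),((c-200)*5,(r-165)*5))
```

```text
[ 0.5839395  -0.05102179  0.17515721] 16.05 0.02604918140613878
-4.642925219614777
[-0.021, 0.075, 0.03] 240.0529270463379 257.41276595849905 (np.float64(719.4765957509943), np.float64(150.31756227802748)) (np.float64(287.06382979249526), np.float64(375.26463523168957))
[0.042, 0.0915, 0.045] 234.26101858705215 231.2657718794485 (np.float64(562.594631276691), np.float64(115.5661115223129)) (np.float64(156.32885939724247), np.float64(346.30509293526075))
[0.042, 0.109, 0.055] 233.37335078508127 228.19073948038704 (np.float64(544.1444368823222), np.float64(110.24010471048763)) (np.float64(140.9536974019352), np.float64(341.86675392540633))
[0.0527, -0.07, 0.0876] 196.74967818644535 250.2983805080332 (np.float64(676.7902830481992), np.float64(-109.5019308813279)) (np.float64(251.49190254016602), np.float64(158.74839093222676))
[0.0527, -0.07, 0.1046] 190.95655256730115 250.07187902478387 (np.float64(675.4312741487032), np.float64(-144.26068459619313)) (np.float64(250.35939512391934), np.float64(129.78276283650573))
```

View pics/c7.png

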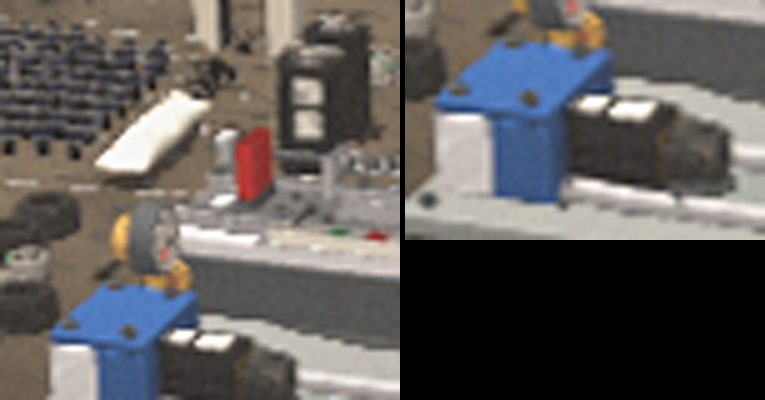

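The side crops show the fingers straddling the paddle's line (middle at crop column 247, 246 expected), and the module's end is where a seated module should be. Descending onto the paddle.

jog_arm --motion "0.28 0 0 -1.3 0 0 0;0.28 0 0 -1.3 0 0 0;0.28 0 0 -1.3 0 0 0;0.28 0 0 -1 0 0 0;0.28 0 0 -0.8 0 0 0;0.28 0 0 -0.7 0 0 0;0.28 0 0 -0.6 0 0 0;0.28 0 0 -0.5 0 0 0;0.28 0 0 0 0 0 0;0.28 0 0 0 0 0 0"

```text
clock: 16.88
tool_pos: [0.5836, -0.0508, 0.0999]
orientation: [[0.079, 0.997, -0.0], [0.997, -0.079, 0.0], [0.0, -0.0, -1.0]]
wrist_force: [-0.7, -0.0, 0.2]
grip_width: 0.0261
grasp_force: 0.0
```

jog_arm --motion "0 0 0 0 0 0 0;0 0 0 0 0 0 0;0 0 0 0 0 0 0;0 0 0 0 0 0 0;0 0 0 0 0 0 0;0 0 0 0 0 0 0;0 0 0 0 0 0 0;0 0 0 0 0 0 0;0 0 0 0 0 0 0;0 0 0 0 0 0 0" --squeeze 35

```text
clock: 17.72
tool_pos: [0.5841, -0.051, 0.1004]
orientation: [[0.078, 0.997, 0.001], [0.997, -0.078, -0.0], [-0.0, 0.001, -1.0]]
wrist_force: [4.0, -0.1, 2.7]
grip_width: 0.012
grasp_force: 35.0
```

jog_arm --motion "0 -0.3 0.024 0 0 0 0;0 -0.3 0.024 0 0 0 0;0 -0.3 0.024 0 0 0 0;0 -0.3 0.024 0 0 0 0;0 -0.3 0.024 0 0 0 0;0 -0.3 0.024 0 0 0 0;0 -0.3 0.024 0 0 0 0;0 -0.2 0.016 0 0 0 0;0 0 0 0 0 0 0;0 0 0 0 0 0 0"

```text
clock: 18.55
tool_pos: [0.5615, -0.0491, 0.1004]
orientation: [[0.078, 0.997, 0.003], [0.997, -0.078, -0.0], [-0.0, 0.003, -1.0]]
wrist_force: [7.3, 0.2, 2.4]
grip_width: 0.0116
grasp_force: 35.0
```

Run:
```python
from h import *
b=save("side","s7");a=save("top","t7")
B=cv2.resize(b[165:245,215:295],None,fx=5,fy=5,interpolation=cv2.INTER_CUBIC)
A=cv2.resize(a[155:235,250:330],None,fx=5,fy=5,interpolation=cv2.INTER_CUBIC)
cv2.imwrite("pics/c8.png",np.hstack([A,B])[:,:,::-1])
st=manip.sense();print(st["tool_pos"],st["clock"],st["grip_width"],st["grasp_force"],st["wrist_force"])
```

```text
[ 0.5616201  -0.04912545  0.10040936] 18.65 0.01182006072696481 35.00707983970642 [ 7.08418233 -0.14092172  3.35794079]
```

View pics/c8.png

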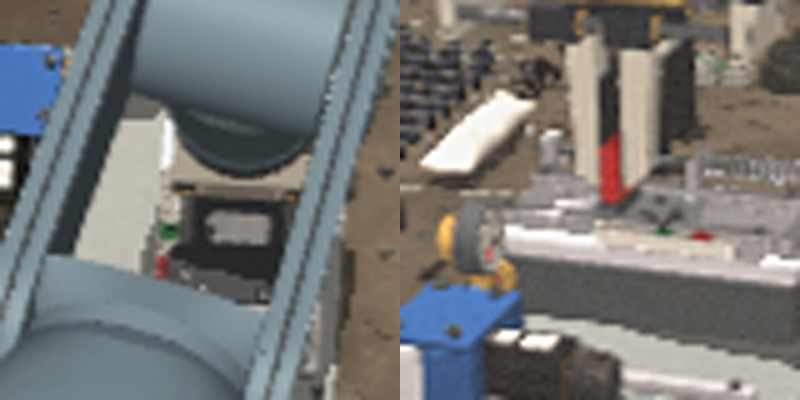

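The paddle is gripped and pulled; the pointer is near the green mark at crop (665,232). The opening is about 22 mm by travel and force, so I'll go 2 mm more for margin.

jog_arm --motion "0 -0.2 0.016 0 0 0 0;0 0 0 0 0 0 0;0 0 0 0 0 0 0;0 0 0 0 0 0 0;0 0 0 0 0 0 0;0 0 0 0 0 0 0;0 0 0 0 0 0 0;0 0 0 0 0 0 0;0 0 0 0 0 0 0;0 0 0 0 0 0 0"

```text
clock: 19.48
tool_pos: [0.5598, -0.049, 0.1004]
orientation: [[0.078, 0.997, 0.003], [0.997, -0.078, -0.001], [-0.0, 0.003, -1.0]]
wrist_force: [7.9, -0.5, 1.9]
grip_width: 0.012
grasp_force: 35.0
```

Run:
```python
from h import *
st=manip.sense();print(st["tool_pos"],st["grip_width"],st["grasp_force"],st["wrist_force"])
# paddle red centroid shift in side view
def red(f):
    s=cv2.imread(f);h=cv2.cvtColor(s,cv2.COLOR_BGR2HSV)[196:206,240:270];m=(h[...,1]>150)&((h[...,0]<8)|(h[...,0]>172))&(h[...,2]>90);ys,xs=np.nonzero(m);b=ys>=ys.max()-3;return xs[b].mean()+240,ys.max()+196
save("side","s8");a,b=red("pics/s6.png"),red("pics/s8.png");print(a,b)
p=np.array([.53657,.02193,-.07863])
print([pix("side",bench2w(p,[[.0527-d,-.07,.073]])[0])[1] for d in(0,.02,.025,.03)])
```

```text
[ 0.55981548 -0.04899159  0.10043171] 0.011955157264885248 35.0081205368042 [ 7.90622413 -0.46555755  1.94949177]
(np.float64(249.88888888888889), np.int64(204)) (np.float64(257.5), np.int64(205))
[np.float64(250.49116673712803), np.float64(257.2075469024701), np.float64(258.89639611592617), np.float64(260.5891742284825)]
```

Travel (24.3 mm), spring force (7.9 N → 24.5 mm) and image shift (about 23 mm) all put the opening inside the green band. Handing in.

```bash
python3 -c "
from plant import manip
print(manip.hand_in())"
```

```text
the job is handed in; nothing more can be done
None
```

I handed the job in at about 19.5 s with the module home against the dock and the gripper still holding the gate about 24 mm open, in the green band; the hand-in returned no verdict.

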